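# Scrape broken photomask fragments off a microscope stage

## Robot

A 6-joint arm with a two-finger parallel gripper is mounted at the origin on the work surface. World frame = base frame: x ahead of the robot, y to its left, z up, the work surface at z = 0. Lengths are in mm, angles in rad, forces in N, time in s.
With the tool pointing down it reaches from about 400 to 925 mm from the base axis. Payload 3.4 kg.
Tool frame: the origin (TCP) lies between the finger pads; the fingertips stand 17 mm ahead of it and the grasp point (between the pads) lies 2 mm behind it; z points along the fingers, y is the line along which they close (so a half turn about z gives the same grasp; the last joint's range is limited). The gripper opens to 85 mm and grips with 20 to 120 N. Pads are 22 mm wide; open, the fingers measure 114 mm over their backs; the gripper's body (76 mm by 85 mm) begins 54 mm behind the grasp point. The pads swing forward as they close: fully open they stand 13 mm farther back than shut.
Start: joints at [1.214, 0.307, 1.506, -0, 1.328, -0.073], TCP at [160.475, 552.159, 248.305] pointing down, gripper open.
Joint ranges: [-3.12, 3.12], [-1.05, 2.28], [0.14, 2.33], [-1.42, 4.57], [0.1, 2.73], [-2.68, 2.68]. Speed limits (rad/s): [2.57, 2.57, 3.14, 3.14, 3.14, 3.14].

## Interface

Orientations are given as [roll, pitch, yaw] about the fixed x, y, z axes, in that order (R = Rz(yaw) Ry(pitch) Rx(roll)).
In Python, from workcell import get_state, get_image, get_calibration, close_job gives the robot as it stands. The module is installed in compiled form; this text tells all that it offers.
- The arm moves only by the tool play_rows, never from a script. Its argument "deltas" is a list of rows, each a list of 5 numbers: the opening, from 0 (shut) to 1 (fully open), then the shift along the world's x, y, z as a fraction of full scale, then the turn about the world's z as a fraction of full scale. A call has 1 to 8 rows; each row shifts and turns the commanded pose from where the row before left it; what a row does not reach is not made up. Full scale, the value 1, is 25 cm for a shift and 0.5 rad for a turn. A row lasts 1/8 s, in which the tool goes at most 62.5 mm and 10.7 degrees, less where a joint would pass 70% of its speed; a pose out of reach is approached as far as the arm can. A call with a number of a shift or a turn outside -1 to 1 is refused whole. A call with a gripper value outside its range is refused whole. The fingers move at their own pace and stop on an object; "force" is the grip in N (left out, the last holds). Time passes only in rows, so rows that do not move let the fingers close. It gives the time, the measured TCP pose, the force, the opening and the grip force at its end, in the units of the state.
- get_state(): the state, without advancing time (a new reading comes with each control period).
- get_image(name): name is "side" or "top" or "wrist"; returns the picture (420x560x3 uint8, red, green, blue); there is no depth.
- get_calibration(name): a dict with "fov_y" (degrees; the focal length in pixels is half the picture's height over the tangent of half this angle, whatever the lens; pixels are square), "cx", "cy" (the principal point, pixels), "rvec" (rotation vector, rad) and "tvec" (3), from world to camera coordinates, as OpenCV has them. Camera axes: x right, y down, z forward; pixel columns grow to the right and rows downward; lengths in mm; the calibration is good to about 2 mm. A picture is of the moment at which its call begins: read the wrist's pose just before it. get_calibration takes no time and is no camera call; for the wrist camera it gives the pose at the moment of the call.
- close_job(): hands the job in; it is judged then, once.
The state is a dict: "time_s": time; "joint_pos": joint angles; "dq": joint speeds; "effort": joint torques, N m; "eef_pos": TCP position; "ee_rot": TCP orientation; "ft_force": force on the tool from outside, world axes, zero at the start; "moment": the same for the moment, N m; "finger_gap": finger opening in mm; "grasp_force": force on a finger pad.
Only numpy, scipy, OpenCV 4.12 (cv2) and the standard library are available. Lean on these libraries where they do the work, as an engineer would, in place of code of your own. Each camera call takes 0.05 s, during which the arm holds its last target. There are 200 camera calls.

## Task

A photomask broke on the microscope stage. With the scraper, reach in under the microscope's head, set the block flat on the stage behind the three fragments, press it lightly down and pull them all off the front edge into the yellow tray; touch the fragments only with the scraper, never lean hard on the microscope, knock it with the arm or shift the bottle or canister. Then put the scraper back upright in its dock as it stood, press it down until the blue pad is fully home, and let go.

Things in the scene. Friction and masses are not known exactly. Their poses are not given: they have to be found in the camera images.
- microscope: fixed white bridge microscope. Origin on the bench (z 0); its +x points away from the robot, z up. All in its frame, mm: dark flat stage plate, top at z 60, x -60 (front edge) to 150, y -135 to 135; white pillars beside it at x 40 to 140, |y| from 160 to 210 (round knobs to 240). See head_edge and tray for the rest
- stage_front (a point): middle of the stage plate's front edge, on its top face (axes as the microscope)
- head_edge (a point): middle of the lower front edge of the white beam (the head) across the stage, axes as the microscope. In the microscope's frame, mm: beam x 12 to 140, underside z 175 (115 above the stage), top 230; on it the optical head, front flush, |y| up to 135, to z 375 (camera to 440); under it objectives at x 70 to 140, |y| up to 35, lowest z 120
- tray (a point): middle of the inner floor of the open yellow reject tray, fixed against the stage's front. In the microscope's frame, mm: outside x -161 to -61, y -155 to 155, walls 4, rim at z 40, inner floor at z 4
- fragment_a: amber quartz fragment of a broken photomask blank, 64 x 32 mm, 6 mm thick, about 28 g, lying flat; origin at the middle of its underside, y along its length
- fragment_b: amber quartz fragment of a broken photomask blank, 64 x 32 mm (narrower at its +y end), 6 mm thick, about 28 g, lying flat; origin at the middle of its underside, y along its length
- fragment_c: amber quartz fragment of a broken photomask blank, 60 x 28 mm with a corner that juts out to 24 mm on the -x side of its origin, 6 mm thick, about 28 g, lying flat; origin at the middle of its underside, y along its length
- scraper: scraper, 0.36 to 0.48 kg: a flat-bottomed steel block 24 (x) x 120 (y) x 22 (z) mm with an orange square handle (24 x 24 mm, 115 mm long) rising from the block's middle, leaning 40 degrees from vertical towards its own -x (towards the robot when docked). Origin at the middle of the block's underside. The block is heavy: it stands by itself
- scraper_grip (a point): grip point on the handle's axis, 80 mm up the handle: 51 mm to -x of and 77 mm above the scraper's origin
- dock: grey scraper dock fixed to the bench, 60 x 156 mm, with a low fence (top at z 28 mm) around a pocket 34 (x) x 130 (y) mm, 5 mm wider than the scraper's block on every side; x and y axes as those of the docked scraper. Its place on the bench, left or right of the microscope, varies. Origin on the bench
- dock_seat (a point): middle of the pocket at z 22 mm, where the blue parking pad's top (the block's underside) is while the pad is up
- dock_pad (a joint): travel of the blue parking pad in the dock's pocket: 0 up, 0.006 m fully home (down). It is stiff: it slides down only when more than about 11 N in all bears on it, slowly (damped), and stays where it is left; the scraper's weight alone does not move it
- bottle: bystander: white-capped bottle, 60 mm across, 160 mm tall; origin under its middle
- canister: bystander: black objective canister, 52 mm across, 70 mm tall; origin under its middle
- joystick: bystander: fixed grey stage joystick box 100 x 130 x 40 mm, stick to 97 mm; origin under its middle
Not all that is in view belongs to the job. What is meant by the scraper is not red, and is the larger of those in its own colour.

How it is judged (in metres and radians):
On the way, in this order (a step that is already met when the one before it is completed fails the run):
1. the scraper's block is pressed flat on the stage (more than 1.5 N), under the head (x of scraper in the frame of microscope above 0.02 m and z of scraper in the frame of microscope below 0.066 m and angle between scraper's own z axis and vertical below 0.2 rad and contact force between scraper and microscope above 1.5 N), for 0.2 s.
2. all three fragments lie in the tray (x of fragment_a in the frame of microscope between -0.162 and -0.058 m and y of fragment_a in the frame of microscope between -0.156 and 0.156 m and height (world z) of each of fragment_a, fragment_b, fragment_c below 0.046 m and x of fragment_b in the frame of microscope between -0.162 and -0.058 m and y of fragment_b in the frame of microscope between -0.156 and 0.156 m and x of fragment_c in the frame of microscope between -0.162 and -0.058 m and y of fragment_c in the frame of microscope between -0.156 and 0.156 m), for 0.2 s.
At the end, for the whole second after the job is handed in: all three fragments lie at rest in the tray, centres within its outline and below 46 mm; the scraper stands free in the dock's pocket, upright within 0.08 rad, handle to the dock's -x side, within 9 mm and 0.12 rad; the pad is down more than 4.5 of its 6 mm (all of step 2 and horizontal distance between scraper and dock below 0.009 m and angle between scraper's own z axis and vertical below 0.08 rad and angle between the x axis of scraper and the x axis of dock, either way round below 0.12 rad and x of scraper_grip in the frame of dock below 0 m and value of joint dock_pad above 0.0045 m and height (world z) of scraper below 0.0195 m and linear speed of scraper below 0.02 m/s and linear speed of each of fragment_a, fragment_b, fragment_c below 0.03 m/s); the robot touches nothing.
It fails at once if a fragment is touched by the robot itself (contact force between any of the fingers, the arm and fragment_a above 0.5 N or contact force between any of the fingers, the arm and fragment_b above 0.5 N or contact force between any of the fingers, the arm and fragment_c above 0.5 N).
It fails at once if the scraper bears on the microscope with more than 80 N, even for a moment (contact force between scraper and microscope above 80 N).
It fails at once if the arm or gripper knocks the microscope (more than 10 N) (contact force between any of the arm, the fingers and microscope above 10 N).
It fails at once if the bottle or the canister is shifted by more than 30 mm (distance of any of bottle, canister from where it was at the start of the episode above 0.03 m).
It also fails if it takes over 69 s, if anything falls off the work surface, if the arm or the gripper's body presses on something with over 40 N, if the wrist force passes 120 N, or if a joint passes its speed limit or range.

## Working session

There is one attempt and no reset: what is moved stays moved. The work goes in short steps, Python scripts to look and compute and a tool call to move; the robot and the scene stay as the last step left them, time stands still between calls to the robot, and variables do not carry over. Pictures are saved under pics/ and viewed, at most 10 in all, crops included, and the job is handed in when it is done.

Besides the shell and the picture viewer there is one more tool, called after "Call:" as name([rows], argument=value, ...), one row to a line, values as JSON. play_rows: Moves the arm, as the interface text tells. Its arguments: {"type":"object","properties":{"deltas":{"type":"array"},"force":{"type":"number"}},"required":["deltas"]}

```bash
mkdir -p pics; cat > h.py <<'E'
import numpy as np, cv2
from workcell import *
def cal(n):
    c=get_calibration(n); f=210/np.tan(np.radians(c["fov_y"])/2)
    R=cv2.Rodrigues(np.array(c["rvec"],float))[0]; t=np.array(c["tvec"],float).ravel()
    return f,c["cx"],c["cy"],R,t
def ray(C,u,v):
    f,cx,cy,R,t=C; d=R.T@np.array([(u-cx)/f,(v-cy)/f,1]); return -R.T@t,d
def onz(C,u,v,z):
    o,d=ray(C,u,v); return o+d*(z-o[2])/d[2]
def proj(C,p):
    f,cx,cy,R,t=C; q=R@np.array(p,float)+t; return np.array([f*q[0]/q[2]+cx,f*q[1]/q[2]+cy])
def two(C1,p1,C2,p2):
    o1,d1=ray(C1,*p1);o2,d2=ray(C2,*p2)
    s=np.linalg.lstsq(np.c_[d1,-d2],o2-o1,rcond=None)[0]
    a=o1+s[0]*d1;b=o2+s[1]*d2; return (a+b)/2,np.linalg.norm(a-b)
def snap(n,name):
    im=get_image(n); cv2.imwrite(f"pics/{name}.png",im[:,:,::-1]); return im
E
python3 - <<'E'
from h import *
for n in ["top","side","wrist"]:
    snap(n,n+"0"); C=cal(n); print(n,C[:3],-C[3].T@C[4],C[3][2])
a=[cv2.imread(f"pics/{n}0.png") for n in("top","side")]
E
```

```text
top (np.float64(446.6438093320116), 281.84401191516946, 208.84685749155187) [ 260.92725658   18.74009038 1189.89836745] [ 0.20787606 -0.020529   -0.97793972]
side (np.float64(521.1365674912546), 280.6575754089692, 206.84250154975265) [-370.3303996  -828.0365526  1228.40668424] [ 0.52440479  0.52324275 -0.67172661]
wrist (np.float64(300.04555061048393), 280.14853184601725, 211.0661164126626) [ 86.96896435 572.74013072 373.00030005] [ 0.29116436 -0.08592952 -0.95280608]
```

View pics/top0.png

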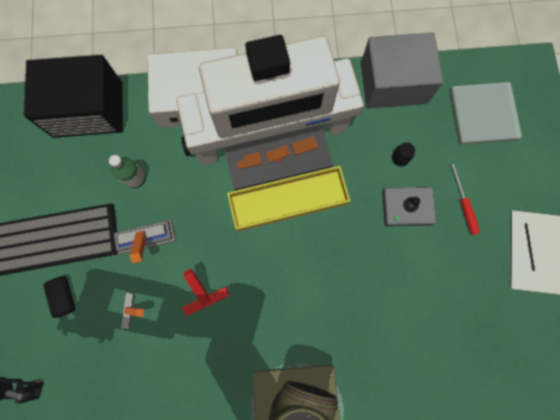

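View pics/side0.png

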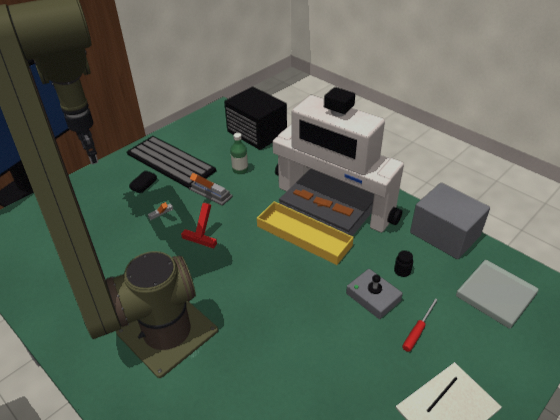

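Top: tray at about (290,197), fragments at (249,160), (277,154), (305,146), dock with orange-handled scraper at (145,238); a small orange decoy at (132,310) and a red one. Side agrees.

```bash
python3 - <<'E'
from h import *
T=cal("top");S=cal("side")
a=cv2.imread("pics/top0.png");s=cv2.imread("pics/side0.png")
def blobs(im,lo,hi,mn):
    h=cv2.cvtColor(im,cv2.COLOR_BGR2HSV);m=cv2.inRange(h,lo,hi)
    c=[k for k in cv2.findContours(m,cv2.RETR_EXTERNAL,cv2.CHAIN_APPROX_NONE)[0] if cv2.contourArea(k)>mn]
    return c
for n,im,C in(("top",a,T),("side",s,S)):
  for nm,lo,hi,mn in(("yel",(22,150,90),(32,255,255),500),("or",(5,130,60),(18,255,255),40)):
    for k in blobs(im,lo,hi,mn):
        r=cv2.minAreaRect(k);b=cv2.boxPoints(r)
        z=40 if nm=="yel" else 66
        print(n,nm,np.round(r[0]),np.round(r[1]),[tuple(np.round(onz(C,*p,z)[:2]).astype(int)) for p in b])
for nm,uv,z in(("dock",(145,237),28),("bottlecap",(116,160),160),("can",(403,150),35)): print(nm,onz(T,*uv,z))
c=a[195:345,90:240];w=cv2.resize(c,(600,600),interpolation=cv2.INTER_CUBIC);cv2.imwrite("pics/c1.png",w)
E
```

```text
top yel [288. 198.] [ 38. 116.] [(np.int64(561), np.int64(135)), (np.int64(611), np.int64(-172)), (np.int64(507), np.int64(-184)), (np.int64(459), np.int64(117))]
top or [134. 312.] [ 8. 18.] [(np.int64(284), np.int64(400)), (np.int64(280), np.int64(356)), (np.int64(261), np.int64(356)), (np.int64(265), np.int64(400))]
top or [137. 246.] [12. 33.] [(np.int64(398), np.int64(391)), (np.int64(478), np.int64(373)), (np.int64(469), np.int64(343)), (np.int64(390), np.int64(360))]
top or [249. 160.] [11. 24.] [(np.int64(648), np.int64(104)), (np.int64(659), np.int64(42)), (np.int64(628), np.int64(37)), (np.int64(617), np.int64(99))]
top or [278. 154.] [13. 22.] [(np.int64(655), np.int64(26)), (np.int64(673), np.int64(-30)), (np.int64(639), np.int64(-40)), (np.int64(621), np.int64(16))]
top or [304. 145.] [11. 23.] [(np.int64(674), np.int64(-45)), (np.int64(690), np.int64(-105)), (np.int64(659), np.int64(-112)), (np.int64(644), np.int64(-51))]
side yel [305. 228.] [95. 25.] [(np.int64(453), np.int64(111)), (np.int64(556), np.int64(167)), (np.int64(614), np.int64(-169)), (np.int64(516), np.in
[... 890 characters left out ...]
938)), (np.int64(-5), np.int64(884)), (np.int64(-58), np.int64(868))]
side or [ 65. 154.] [39.  9.] [(np.int64(227), np.int64(1018)), (np.int64(261), np.int64(1009)), (np.int64(171), np.int64(759)), (np.int64(140), np.int64(768))]
side or [ 77. 148.] [38. 11.] [(np.int64(268), np.int64(1015)), (np.int64(313), np.int64(1013)), (np.int64(232), np.int64(763)), (np.int64(191), np.int64(767))]
side or [106.  76.] [157.  51.] [(np.int64(947), np.int64(2248)), (np.int64(1240), np.int64(2171)), (np.int64(433), np.int64(686)), (np.int64(266), np.int64(768))]
dock [462.77636217 358.31763477  28.        ]
bottlecap [633.40493193 385.46910829 160.        ]
can [ 642.01718159 -348.082992     35.        ]
```

View pics/wrist0.png

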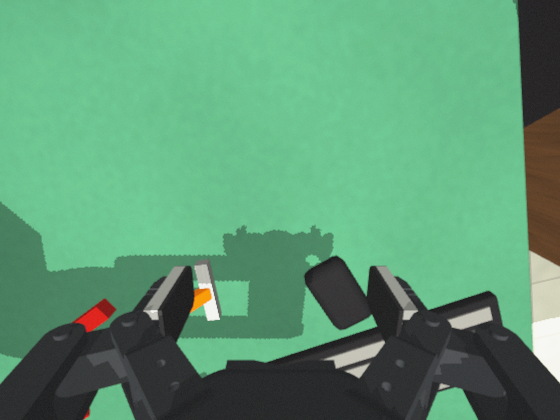

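View pics/c1.png

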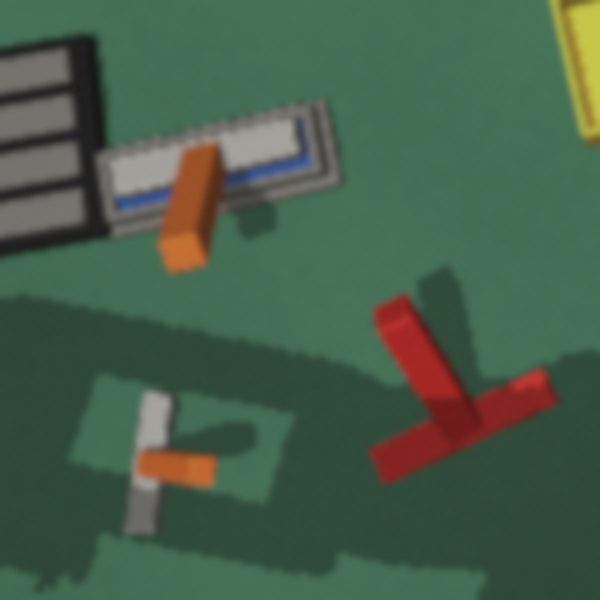

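The crop shows the wanted scraper standing in its dock, handle tip at crop (183,252) pointing at the robot. The small orange tool and the red one are decoys. I'll check pose estimates with one overlay.

```bash
cat > ov.py <<'E'
from h import *
def fr(x,y,yaw):
    c,s=np.cos(yaw),np.sin(yaw); return lambda p:np.array([x+c*p[0]-s*p[1],y+s*p[0]+c*p[1],p[2]])
def poly(im,C,F,pts,col,k,off,close=True):
    q=[((proj(C,F(p))-off)*k+k/2-.5).astype(int) for p in pts]; cv2.polylines(im,[np.array(q)],close,col,1)
E
python3 - <<'E'
from ov import *
T=cal("top");S=cal("side")
# dock fence outer corners from crop
q=[np.array(p)/4+[90,195] for p in((97,152),(325,98),(342,182),(112,237))]
w=[onz(T,*p,28) for p in q]; print(np.round(w,0)[:,:2].tolist())
c=np.mean(w,0); d=(w[0]-w[1])+(w[3]-w[2]); dy=np.arctan2(-d[0],d[1]); print("dock",c,dy, np.linalg.norm(w[0]-w[1]),np.linalg.norm(w[0]-w[3]))
M=fr(646.2,-8.7,.161); D=fr(c[0],c[1],dy)
def dr(im,C,k,off):
    for P,col in(([(-60,-135,60),(-60,135,60),(12,135,60),(12,-135,60)],(255,0,0)),([(12,-210,175),(12,210,175),(12,210,230),(12,-210,230)],(0,0,255)),([(-161,-155,40),(-161,155,40),(-61,155,40),(-61,-155,40)],(255,0,255)),([(12,-135,375),(12,135,375),(140,135,375),(140,-135,375)],(0,0,255))):poly(im,C,M,P,col,k,off)
    for P in([(-30,-78,28),(-30,78,28),(30,78,28),(30,-78,28)],[(-17,-65,28),(-17,65,28),(17,65,28),(17,-65,28)],[(-12,-60,44),(-12,60,44),(12,60,44),(12,-60,44)]):poly(im,C,D,P,(0,255,0),k,off)
    poly(im,C,D,[(0,0,38),(-74,0,126)],(255,255,0),k,off,False)
a=cv2.imread("pics/top0.png");s=cv2.imread("pics/side0.png")
A=cv2.resize(a[50:275,105:365],None,fx=3,fy=3,interpolation=cv2.INTER_CUBIC)[:600]
dr(A,T,3,np.array([105,50]));cv2.imwrite("pics/ovt.png",A[:,:780])
B=cv2.resize(s[90:270,175:415],None,fx=3.3,fy=3.3,interpolation=cv2.INTER_CUBIC)
dr(B,S,3.3,np.array([175,90]));cv2.imwrite("pics/ovs.png",B)
print(get_state()["ee_rot"],get_state()["finger_gap"],get_state()["eef_pos"])
E
```

```text
[[480.0, 439.0], [504.0, 288.0], [447.0, 279.0], [423.0, 429.0]]
dock [463.509717   358.72753697  28.        ] 0.1552661767719943 152.11051079560602 57.61594094595959
[-3.14002914e+00 -8.56947694e-05  2.85884900e+00] 85.39155366614665 [160.28292394 551.68170673 247.60176032]
```

View pics/ovt.png

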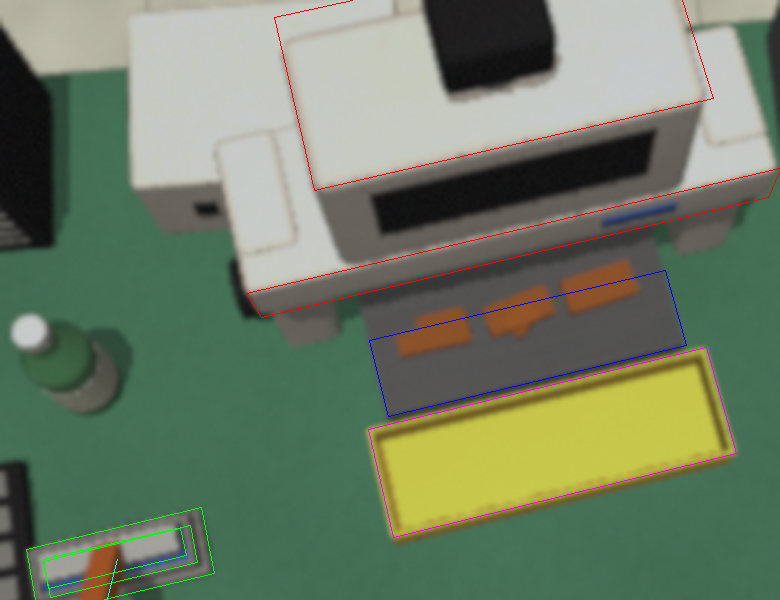

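View pics/ovs.png

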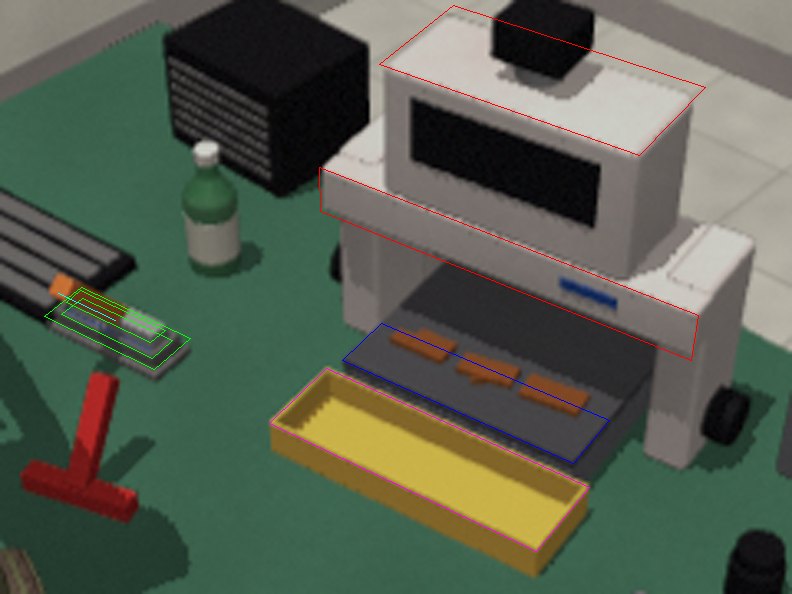

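Overlay: tray, stage edge and beam outlines fit (microscope ≈ (646,-9), yaw 0.161), and the dock fits too. The fragments' back edges come out at about x 20 to 27 in the microscope frame. I'll move above the handle.

Call:
play_rows([
  [1,0.156,-0.136,-0.027,0.146],
  [1,0.156,-0.136,-0.027,0.146],
  [1,0.156,-0.136,-0.027,0.146],
  [1,0.156,-0.136,-0.027,0.146],
  [1,0.156,-0.136,-0.027,0.146],
  [1,0.156,-0.136,-0.027,0.146],
  [1,0,0,0,0],
  [1,0,0,0,0],
])

```text
time_s: 1.15
eef_pos: [394.2, 348.0, 207.6]
ee_rot: [3.141, -0.001, -2.988]
ft_force: [-0.2, -0.1, 0.5]
finger_gap: 85.5
grasp_force: 0.0
```

```bash
python3 - <<'E'
from ov import *
s=get_state();print(s["eef_pos"],s["ee_rot"],s["ft_force"])
C=cal("wrist");im=snap("wrist","w1");np.savez("pics/w1.npz",*[np.array(v) for v in C])
B=cv2.resize(im[:,:,::-1],None,fx=1.4,fy=1.4)
D=fr(463.5,358.7,.155)
for P in([(-30,-78,28),(-30,78,28),(30,78,28),(30,-78,28)],[(-12,-60,44),(-12,60,44),(12,60,44),(12,-60,44)]):poly(B,C,D,P,(0,255,0),1.4,np.zeros(2))
e=lambda y,q:(-74+9.2*q,y,119.9+8+7.7*q-2)
poly(B,C,D,[e(-12,-1),e(12,-1),e(12,1),e(-12,1)],(255,255,0),1.4,np.zeros(2))
cv2.imwrite("pics/w1o.png",B);print(B.shape)
E
```

```text
[394.22708107 348.04020716 207.55948678] [ 3.14139998e+00 -1.05479771e-03 -2.98800891e+00] [-0.15871357 -0.1085462   0.4861557 ]
(588, 784, 3)
```

View pics/w1o.png

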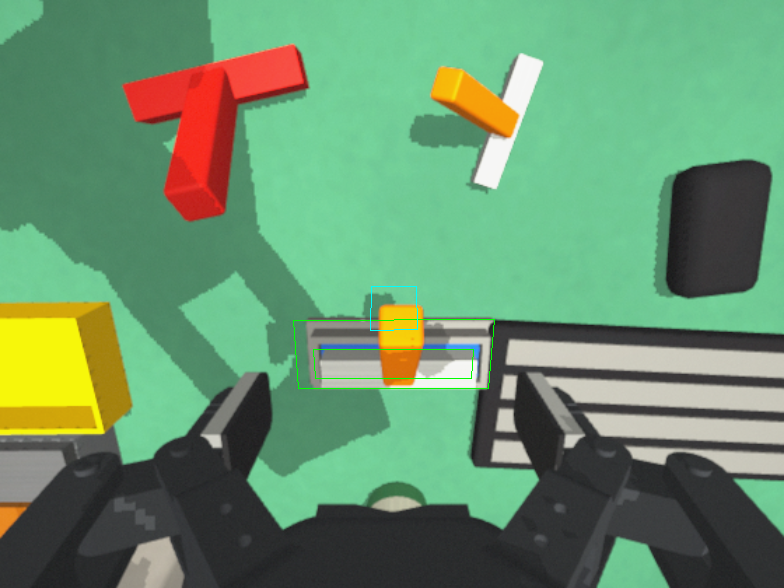

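The wrist view shows the handle end at about (401,326), a few px right of and below my projection. So the scraper sits about 6 mm further +x and 3 mm further +y, and the dock about 2.5 mm further +y. I'll correct, descend and grip.

Call:
play_rows([
  [1,0.022,0.016,-0.08,0],
  [1,0,0,-0.15,0],
  [1,0,0,-0.148,0],
  [1,0,0,0,0],
  [0,0,0,0,0],
  [0,0,0,0,0],
  [0,0,0,0,0],
  [0,0,0,0,0],
], force=110)

```text
time_s: 2.2
eef_pos: [400.3, 352.7, 114.4]
ee_rot: [3.14, 0.001, -2.986]
ft_force: [-1.7, 1.7, 4.8]
finger_gap: 22.3
grasp_force: 107.4
```

Call:
play_rows([
  [0,0,0,0,0],
  [0,0,0,0,0],
])

```text
time_s: 2.45
eef_pos: [400.3, 352.7, 114.3]
ee_rot: [3.14, 0.001, -2.986]
ft_force: [-1.0, 1.6, 5.3]
finger_gap: 22.7
grasp_force: 107.4
```

```bash
python3 - <<'E'
from ov import *
s=get_state();print(s["eef_pos"],s["ee_rot"],s["ft_force"],s["moment"])
C=cal("wrist");im=snap("wrist","w2")
cv2.imwrite("pics/w2o.png",cv2.resize(im[180:420,100:460,::-1],None,fx=2,fy=2))
E
```

```text
[400.27245258 352.71755099 114.3172745 ] [ 3.14033921e+00  1.31986608e-03 -2.98637014e+00] [-0.95054784  1.6357758   5.33946623] [0.09726275 0.11013253 0.09362705]
```

View pics/w2o.png

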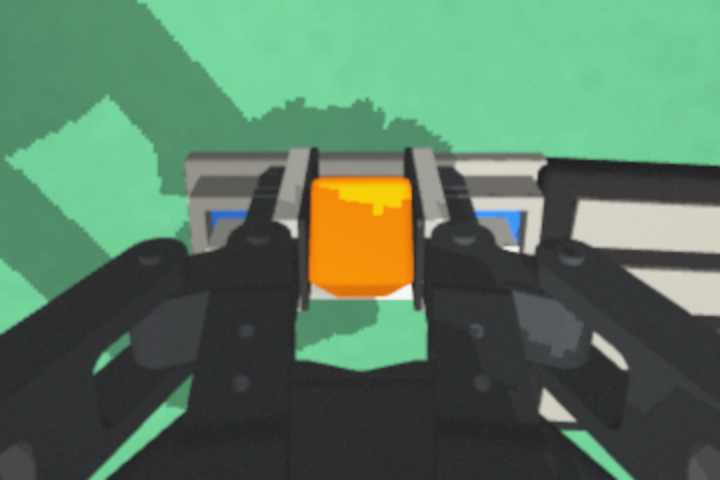

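Firm grip, handle centred between the pads. I'll lift and bring it to in front of the stage.

Call:
play_rows([
  [0,0,0,0.06,0],
  [0,0,0,0.12,0],
  [0,0,0,0.08,0],
  [0,0.06,-0.16,0,0],
  [0,0.09,-0.25,0,0],
  [0,0.09,-0.25,0,0],
  [0,0.09,-0.25,0,0.012],
  [0,0.08,-0.24,0,0],
])

```text
time_s: 3.5
eef_pos: [498.0, 74.3, 178.4]
ee_rot: [-3.142, -0.001, -2.98]
ft_force: [1.1, 0.4, -4.4]
finger_gap: 22.3
grasp_force: 109.1
```

Call:
play_rows([
  [0,0.004,-0.016,0,0],
  [0,0,0,0,0],
  [0,0,0,0,0],
])

```text
time_s: 3.88
eef_pos: [498.3, 73.4, 178.2]
ee_rot: [3.141, -0.001, -2.979]
ft_force: [-1.0, -0.4, -4.9]
finger_gap: 22.4
grasp_force: 110.2
```

```bash
python3 - <<'E'
from ov import *
s=get_state();p=np.array(s["eef_pos"]);print(p,s["ee_rot"],s["ft_force"],s["moment"])
yaw=s["ee_rot"][2]+np.pi
M=fr(646.2,-8.7,.161); G=fr(p[0],p[1],yaw)
cs=[]
for n,off in(("top",(190,90)),("side",(250,140))):
    im=snap(n,n+"1")[:,:,::-1]; C=cal(n); B=cv2.resize(im[off[1]:off[1]+150,off[0]:off[0]+195 if 0 else off[0]+130],None,fx=3,fy=3,interpolation=cv2.INTER_CUBIC)
    u=p[2]-92.3
    poly(B,C,G,[(69.5-12,-60,u),(69.5-12,60,u),(69.5-12,60,u+22),(69.5+12,60,u+22),(69.5+12,-60,u+22),(69.5-12,-60,u+22)],(0,255,0),3,np.array(off))
    cs.append(B)
cv2.imwrite("pics/c3.png",np.hstack(cs))
E
```

```text
[498.27824729  73.44390463 178.15000988] [ 3.14102999e+00 -1.30094909e-03 -2.97929722e+00] [-0.9900842  -0.35027018 -4.89411769] [-0.01340705  0.30259059  0.01030529]
```

View pics/c3.png

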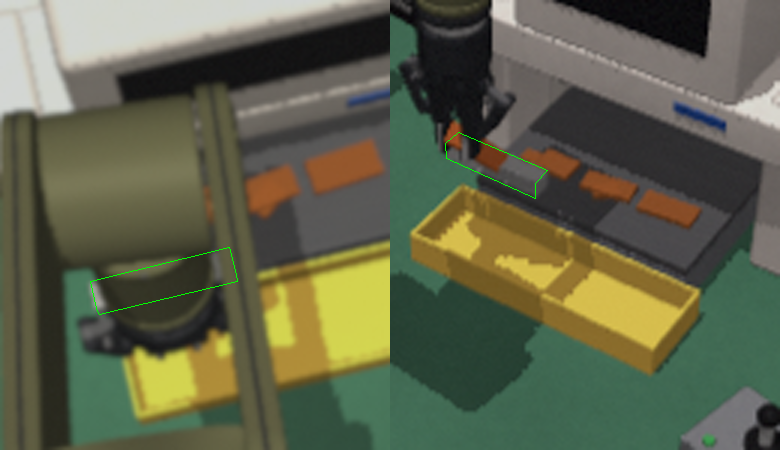

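The overlay matches the held block, with no droop. I'll check how high the fat wrist parts sit relative to the head.

```bash
python3 - <<'E'
from h import *
T=cal("top");S=cal("side")
for z in range(180,520,40): print(z,((proj(T,(498,73,z))-[190,90])*3).round(),((proj(S,(498,73,z))-[250,140])*3+[390,0]).round(), proj(S,(498,73,z)).round())
im=cv2.imread("pics/side1.png")[40:200,190:330]; cv2.imwrite("pics/s1c.png",cv2.resize(im,None,fx=3.7,fy=3.7,interpolation=cv2.INTER_CUBIC))
E
```

```text
180 [176. 336.] [457. 140.] [272. 187.]
220 [172. 324.] [456. 110.] [272. 177.]
260 [168. 311.] [455.  79.] [272. 166.]
300 [164. 297.] [453.  47.] [271. 156.]
340 [159. 282.] [452.  14.] [271. 145.]
380 [154. 265.] [451. -20.] [270. 133.]
420 [148. 247.] [450. -56.] [270. 121.]
460 [141. 226.] [448. -93.] [269. 109.]
500 [134. 204.] [ 447. -131.] [269.  96.]
```

View pics/s1c.png

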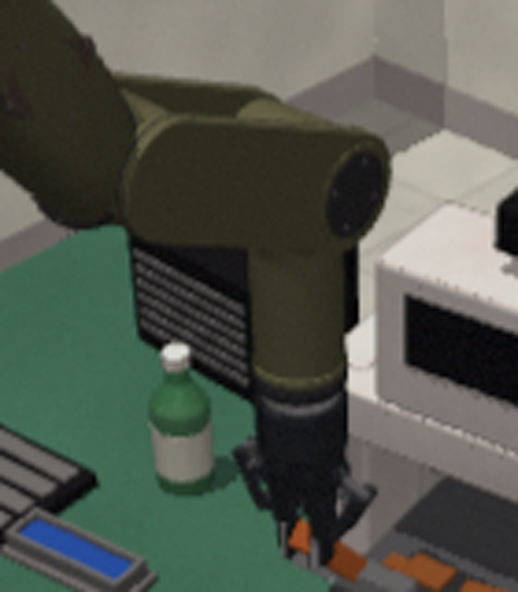

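The wrist joint stays above the head (bottom ≈ z 450), and the flange and body are about 76 mm thick. That lets me bring the block to about x 38 to 41. Sweeping the left fragment first.

Call:
play_rows([
  [0,0.05,-0.03,-0.01,0],
  [0,0.1,0.01,-0.01,0],
  [0,0.1,0.015,-0.01,0],
  [0,0.09,0.012,0,0],
  [0,0.06,0.01,0,0],
  [0,0,0,0,0],
])

```text
time_s: 4.72
eef_pos: [600.6, 76.9, 170.5]
ee_rot: [-3.141, 0.001, -2.98]
ft_force: [0.1, -0.2, -4.1]
finger_gap: 22.6
grasp_force: 110.2
```

```bash
cat > st.py <<'E'
from h import *
s=get_state();p=np.array(s["eef_pos"]);yaw=s["ee_rot"][2]%(2*np.pi)-np.pi
c,q=np.cos(.161),np.sin(.161);d=p[:2]-[646.2,-8.7]
x=d[0]*c+d[1]*q;y=-d[0]*q+d[1]*c
print("t",round(s["time_s"],2),"tcpM",round(x,1),round(y,1),"block",round(x+69.5,1),round(y,1),"under",round(p[2]-92.3,1),"yawM",round(yaw-.161,3),"F",np.round(s["ft_force"],1),"M",np.round(s["moment"],2),p.round(1),"gap",s["finger_gap"],s["grasp_force"])
E
python3 st.py
```

```text
t 4.72 tcpM -31.2 91.8 block 38.3 91.8 under 78.2 yawM 0.001 F [ 0.1 -0.2 -4.1] M [-0.01  0.33  0.02] [600.6  76.9 170.5] gap 22.590370211125368 110.15949368476868
```

Call:
play_rows([
  [0,0.004,0.004,-0.03,0],
  [0,0,0,-0.024,0],
  [0,0,0,0,0],
])

```text
time_s: 5.1
eef_pos: [598.8, 77.6, 156.4]
ee_rot: [3.141, -0.003, -2.98]
ft_force: [0.0, -0.3, -4.2]
finger_gap: 22.4
grasp_force: 110.2
```

```bash
python3 st.py
```

```text
t 5.1 tcpM -33.0 92.7 block 36.5 92.7 under 64.1 yawM 0.0 F [ 0.  -0.3 -4.2] M [-0.06  0.31  0.03] [598.8  77.6 156.4] gap 22.359743830405627 110.15485525131226
```

Call:
play_rows([
  [0,0,0,-0.012,0],
  [0,0,0,0,0],
  [0,0,0,-0.004,0],
  [0,0,0,0,0],
])

```text
time_s: 5.6
eef_pos: [600.3, 77.7, 153.3]
ee_rot: [3.142, 0.0, -2.98]
ft_force: [-0.2, 0.1, -4.4]
finger_gap: 22.5
grasp_force: 110.2
```

```bash
python3 st.py
```

```text
t 5.6 tcpM -31.5 92.6 block 38.0 92.6 under 61.0 yawM 0.0 F [-0.2  0.1 -4.4] M [-0.04  0.28  0.04] [600.3  77.7 153.3] gap 22.49822164139644 110.15732288360596
```

Call:
play_rows([
  [0,0,0,-0.004,0],
  [0,0,0,0,0],
  [0,0,0,-0.003,0],
  [0,0,0,0,0],
])

```text
time_s: 6.1
eef_pos: [599.9, 77.6, 152.8]
ee_rot: [-3.141, 0.0, -2.98]
ft_force: [-5.0, -1.1, 6.7]
finger_gap: 22.5
grasp_force: 111.8
```

```bash
python3 st.py
```

```text
t 6.1 tcpM -31.9 92.6 block 37.6 92.6 under 60.5 yawM 0.0 F [-5.  -1.1  6.7] M [-0.09  0.77  0.01] [599.9  77.6 152.8] gap 22.52293826921447 111.83918595314026
```

Contact at 11 N with the block on the stage. Now the pull.

Call:
play_rows([
  [0,0,0,0,0],
  [0,-0.02,-0.0032,0,0],
  [0,-0.0395,-0.0064,0,0],
  [0,-0.0395,-0.0064,0,0],
  [0,-0.0395,-0.0064,0,0],
  [0,-0.0395,-0.0064,0,0],
  [0,-0.0395,-0.0064,0,0],
  [0,0,0,0,0],
])

```text
time_s: 7.1
eef_pos: [545.0, 68.7, 152.4]
ee_rot: [-3.141, 0.0, -2.98]
ft_force: [1.0, 0.8, 7.9]
finger_gap: 22.7
grasp_force: 111.8
```

```bash
python3 st.py
```

```text
t 7.1 tcpM -87.4 92.7 block -17.9 92.7 under 60.1 yawM 0.0 F [1.  0.8 7.9] M [ 0.06 -0.64 -0.01] [545.   68.7 152.4] gap 22.65217915321733 111.82154774665833
```

Call:
play_rows([
  [0,-0.0395,-0.0064,0,0],
  [0,-0.0395,-0.0064,0,0],
  [0,-0.0395,-0.0064,0,0],
  [0,-0.02,-0.0032,0,0],
  [0,0,0,0,0],
  [0,0,0,0,0],
])

```text
time_s: 7.85
eef_pos: [511.1, 63.2, 152.2]
ee_rot: [-3.141, 0.0, -2.98]
ft_force: [2.5, 0.3, 8.3]
finger_gap: 22.5
grasp_force: 111.7
```

```bash
cat > fr.py <<'E'
from ov import *
# orange blobs in side & top, in M coords at z=66(stage) and z=10(tray)
c,q=np.cos(.161),np.sin(.161)
def toM(w): d=w[:2]-np.array([646.2,-8.7]); return (round(d[0]*c+d[1]*q),round(-d[0]*q+d[1]*c))
for n in("side","top"):
    C=cal(n);im=get_image(n);h=cv2.cvtColor(im,cv2.COLOR_RGB2HSV);m=cv2.inRange(h,(4,120,50),(19,255,255))
    for k in cv2.findContours(m,cv2.RETR_EXTERNAL,cv2.CHAIN_APPROX_NONE)[0]:
        A=cv2.contourArea(k)
        if A<25: continue
        r=cv2.minAreaRect(k);ce=r[0];M66=toM(onz(C,*ce,66))
        if -230<M66[0]<160 and abs(M66[1])<220:
            b=[toM(onz(C,*p,66)) for p in cv2.boxPoints(r)]
            print(n,int(A),np.round(ce),np.round(r[1]),"stage",M66,"tray",toM(onz(C,*ce,10)),"corners66",b)
E
python3 st.py;python3 fr.py
```

```text
t 7.85 tcpM -121.8 92.7 block -52.3 92.7 under 59.9 yawM 0.0 F [2.5 0.3 8.3] M [ 0.13 -1.08 -0.01] [511.1  63.2 152.2] gap 22.51093819505157 111.68894290924072
side 126 [288. 223.] [19.  9.] stage (-143, 41) tray (-95, 74) corners66 [(-166, 65), (-129, 80), (-120, 17), (-157, 3)]
side 130 [342. 209.] [20.  8.] stage (10, -74) tray (65, -46) corners66 [(-12, -44), (25, -33), (31, -103), (-6, -113)]
side 113 [322. 203.] [ 8. 18.] stage (-2, -2) tray (53, 29) corners66 [(-1, 34), (32, -16), (-2, -37), (-35, 13)]
side 49 [289. 197.] [9. 7.] stage (-37, 109) tray (16, 145) corners66 [(-53, 121), (-19, 131), (-22, 97), (-55, 87)]
side 33 [276. 190.] [6. 8.] stage (-32, 163) tray (21, 202) corners66 [(-52, 166), (-15, 182), (-12, 160), (-50, 144)]
top 100 [261. 202.] [ 9. 22.] stage (-114, 75) tray (-101, 74) corners66 [(-110, 105), (-96, 49), (-119, 44), (-133, 100)]
top 130 [281. 153.] [11. 18.] stage (3, -9) tray (22, -13) corners66 [(-2, 19), (31, -16), (8, -36), (-25, -1)]
top 245 [304. 145.] [11. 24.] stage (9, -72) tray (28, -80) corners66 [(22, -40), (28, -103), (-4, -105), (-9, -42)]
```

The first fragment is in the tray at M (-101,74). The other two can go in one sweep with the block centred near y=-38. Lifting, shifting, re-entering.

Call:
play_rows([
  [0,0,0,0.04,0],
  [0,0,0,0.04,0],
  [0,0.014,-0.086,0,0],
  [0,0.028,-0.172,0,0],
  [0,0.028,-0.172,0,0],
  [0,0.014,-0.086,0,0],
  [0,0,0,0,0],
  [0,0,0,0,0],
])

```text
time_s: 8.95
eef_pos: [530.7, -65.0, 170.9]
ee_rot: [3.14, -0.003, -2.981]
ft_force: [0.5, 0.8, -4.0]
finger_gap: 22.5
grasp_force: 110.3
```

```bash
python3 st.py; python3 fr.py
```

```text
t 8.95 tcpM -123.0 -37.0 block -53.5 -37.0 under 78.6 yawM -0.0 F [ 0.5  0.8 -4. ] M [-0.04  0.24  0.05] [530.7 -65.  170.9] gap 22.526436632856733 110.27656674385071
side 102 [288. 222.] [18.  8.] stage (-143, 41) tray (-95, 75) corners66 [(-163, 66), (-132, 79), (-123, 17), (-155, 5)]
side 124 [342. 209.] [21.  8.] stage (9, -74) tray (64, -46) corners66 [(-13, -45), (23, -33), (31, -103), (-5, -113)]
side 90 [325. 205.] [ 9. 16.] stage (-6, -16) tray (48, 15) corners66 [(-36, 0), (36, 2), (23, -31), (-48, -33)]
side 38 [311. 201.] [6. 9.] stage (-15, 34) tray (39, 66) corners66 [(-38, 34), (3, 53), (8, 33), (-32, 15)]
top 173 [260. 201.] [11. 23.] stage (-109, 77) tray (-96, 77) corners66 [(-99, 108), (-91, 49), (-118, 46), (-127, 105)]
top 67 [274. 158.] [ 9. 12.] stage (-5, 14) tray (14, 10) corners66 [(-2, 34), (15, 6), (-7, -6), (-24, 21)]
```

Call:
play_rows([
  [0,0.04,0.0065,0,0],
  [0,0.08,0.013,0,0],
  [0,0.08,0.013,0,0],
  [0,0.08,0.013,0,0],
  [0,0.05,0.008,0,0],
  [0,0.03,0.005,0,0],
  [0,0,0,0,0],
  [0,0,0,0,0],
])

```text
time_s: 10.05
eef_pos: [621.4, -51.1, 171.4]
ee_rot: [3.141, -0.001, -2.98]
ft_force: [-0.1, -0.2, -4.0]
finger_gap: 22.7
grasp_force: 110.2
```

```bash
python3 st.py; python3 fr.py|grep -v tray,; python3 -c "
from workcell import *;print(get_state()['effort'])"
```

```text
t 10.05 tcpM -31.3 -37.8 block 38.2 -37.8 under 79.1 yawM 0.0 F [-0.1 -0.2 -4. ] M [0.   0.26 0.03] [621.4 -51.1 171.4] gap 22.698716723036874 110.2479636669159
side 110 [287. 223.] [18.  8.] stage (-144, 41) tray (-97, 74) corners66 [(-165, 66), (-130, 79), (-124, 16), (-158, 4)]
side 135 [342. 209.] [20.  8.] stage (9, -74) tray (65, -46) corners66 [(-12, -44), (26, -33), (31, -103), (-6, -113)]
side 107 [322. 203.] [18.  8.] stage (-3, -2) tray (52, 29) corners66 [(-34, 15), (1, 34), (28, -20), (-7, -38)]
side 43 [338. 192.] [7. 8.] stage (76, -16) tray (134, 14) corners66 [(56, -8), (98, 2), (95, -25), (54, -34)]
side 37 [327. 186.] [ 6. 10.] stage (84, 31) tray (143, 64) corners66 [(58, 30), (105, 52), (112, 32), (64, 11)]
[ 7.25812465e-02 -5.48658586e+01 -2.51230592e+01  8.85719270e-02
 -2.74167415e-01 -4.40186232e-04]
```

Call:
play_rows([
  [0,0.005,0.0008,0,0],
  [0,0.005,0.0008,0,0],
  [0,0,0,-0.03,0],
  [0,0,0,-0.02,0],
  [0,0,0,0,0],
])

```text
time_s: 10.78
eef_pos: [624.0, -50.6, 158.0]
ee_rot: [3.141, -0.002, -2.98]
ft_force: [0.0, -0.0, -3.9]
finger_gap: 22.6
grasp_force: 110.2
```

```bash
python3 st.py; python3 -c "
from workcell import *;print(get_state()['effort'])"
```

```text
t 10.78 tcpM -28.6 -37.8 block 40.9 -37.8 under 65.7 yawM 0.0 F [ 0.  -0.  -3.9] M [-0.08  0.3   0.01] [624.  -50.6 158. ] gap 22.552002876684686 110.24329662322998
[-1.91243913e-02 -5.55308640e+01 -2.46626651e+01  8.00989126e-02
 -3.37964566e-01  8.06770076e-04]
```

Call:
play_rows([
  [0,0,0,-0.008,0],
  [0,0,0,0,0],
  [0,0,0,-0.008,0],
  [0,0,0,0,0],
])

```text
time_s: 11.28
eef_pos: [624.6, -50.7, 154.9]
ee_rot: [3.142, -0.0, -2.98]
ft_force: [-0.3, 0.2, -5.1]
finger_gap: 22.6
grasp_force: 110.2
```

Call:
play_rows([
  [0,0,0,-0.004,0],
  [0,0,0,0,0],
  [0,0,0,-0.002,0],
  [0,0,0,0,0],
])

```text
time_s: 11.78
eef_pos: [624.7, -50.7, 153.5]
ee_rot: [3.142, -0.0, -2.98]
ft_force: [1.5, 0.4, -4.3]
finger_gap: 22.2
grasp_force: 110.2
```

```bash
python3 st.py
```

```text
t 11.78 tcpM -27.9 -38.0 block 41.6 -38.0 under 61.2 yawM 0.0 F [ 1.5  0.4 -4.3] M [-0.04  0.33  0.02] [624.7 -50.7 153.5] gap 22.215428048280625 110.2450704574585
```

Past fragment height with no contact, so the block is behind them. Pressing down.

Call:
play_rows([
  [0,0,0,-0.004,0],
  [0,0,0,0,0],
  [0,0,0,-0.003,0],
  [0,0,0,0,0],
])

```text
time_s: 12.28
eef_pos: [624.4, -50.7, 152.9]
ee_rot: [-3.141, 0.0, -2.98]
ft_force: [-4.5, -0.4, 4.6]
finger_gap: 23.0
grasp_force: 111.7
```

```bash
python3 st.py
```

```text
t 12.28 tcpM -28.2 -38.0 block 41.3 -38.0 under 60.6 yawM 0.0 F [-4.5 -0.4  4.6] M [-0.05  0.77  0.03] [624.4 -50.7 152.9] gap 22.953446732305963 111.662517786026
```

Call:
play_rows([
  [0,-0.02,-0.0032,0,0],
  [0,-0.0395,-0.0064,0,0],
  [0,-0.0395,-0.0064,0,0],
  [0,-0.0395,-0.0064,0,0],
  [0,-0.0395,-0.0064,0,0],
  [0,-0.0395,-0.0064,0,0],
  [0,-0.0395,-0.0064,0,0],
  [0,0,0,0,0],
])

```text
time_s: 13.28
eef_pos: [559.5, -61.3, 152.5]
ee_rot: [-3.141, -0.0, -2.981]
ft_force: [0.6, 0.7, 6.7]
finger_gap: 22.6
grasp_force: 111.9
```

Call:
play_rows([
  [0,-0.0395,-0.0064,0,0],
  [0,-0.0395,-0.0064,0,0],
  [0,-0.0395,-0.0064,0,0],
  [0,0,0,0,0],
  [0,0,0,0,0],
])

```text
time_s: 13.9
eef_pos: [529.9, -66.1, 152.3]
ee_rot: [-3.141, -0.001, -2.98]
ft_force: [1.0, -0.3, 7.5]
finger_gap: 22.4
grasp_force: 112.0
```

```bash
python3 st.py; python3 fr.py
```

```text
t 13.9 tcpM -124.0 -38.0 block -54.5 -38.0 under 60.0 yawM 0.0 F [ 1.  -0.3  7.5] M [ 0.01 -0.71 -0.11] [529.9 -66.1 152.3] gap 22.376804147106302 111.99785470962524
side 119 [306. 232.] [19.  9.] stage (-149, -31) tray (-101, -1) corners66 [(-174, -9), (-138, 6), (-124, -53), (-159, -67)]
side 110 [327. 234.] [22.  6.] stage (-118, -91) tray (-69, -65) corners66 [(-129, -57), (-103, -51), (-106, -125), (-132, -130)]
side 104 [288. 222.] [18.  8.] stage (-143, 41) tray (-95, 75) corners66 [(-163, 66), (-132, 79), (-123, 17), (-155, 5)]
side 39 [322. 213.] [7. 8.] stage (-41, -28) tray (11, 2) corners66 [(-56, -17), (-22, -11), (-27, -38), (-60, -43)]
side 37 [311. 206.] [6. 9.] stage (-36, 20) tray (17, 52) corners66 [(-58, 21), (-19, 39), (-13, 20), (-53, 2)]
top 180 [260. 201.] [11. 23.] stage (-108, 78) tray (-95, 77) corners66 [(-97, 108), (-92, 50), (-120, 48), (-125, 106)]
top 90 [292. 194.] [16.  8.] stage (-112, -8) tray (-99, -13) corners66 [(-117, 15), (-97, 10), (-107, -31), (-127, -25)]
```

Call:
play_rows([
  [0,0,0,0.05,0],
  [0,0,0,0.1,0],
  [0,0,0.1,0,0],
  [0,0,0.2,0,0],
  [0,-0.05,0.2,0,0],
  [0,-0.05,0.2,0,0],
  [0,0,0,0,0],
])

```text
time_s: 14.88
eef_pos: [500.8, 111.7, 187.5]
ee_rot: [3.14, -0.009, -2.975]
ft_force: [-0.5, -0.0, -5.0]
finger_gap: 22.5
grasp_force: 110.7
```

```bash
python3 st.py; python3 fr.py
```

```text
t 14.88 tcpM -124.2 142.1 block -54.7 142.1 under 95.2 yawM 0.005 F [-0.5 -0.  -5. ] M [-0.05  0.25  0.02] [500.8 111.7 187.5] gap 22.533145622799154 110.73720574378967
side 134 [325. 240.] [20.  8.] stage (-144, -99) tray (-96, -73) corners66 [(-161, -71), (-127, -62), (-127, -128), (-160, -135)]
side 119 [306. 232.] [19.  9.] stage (-146, -29) tray (-98, 1) corners66 [(-174, -9), (-138, 9), (-117, -48), (-153, -65)]
side 124 [287. 222.] [19.  9.] stage (-143, 43) tray (-96, 76) corners66 [(-167, 68), (-129, 83), (-120, 18), (-157, 4)]
side 58 [275. 184.] [11.  8.] stage (-7, 189) tray (48, 229) corners66 [(-21, 207), (17, 215), (7, 171), (-30, 163)]
top 156 [263. 199.] [13. 15.] stage (-107, 69) tray (-94, 68) corners66 [(-93, 90), (-88, 51), (-122, 48), (-126, 86)]
top 207 [286. 195.] [14. 22.] stage (-111, 8) tray (-98, 4) corners66 [(-104, 41), (-83, -13), (-118, -25), (-139, 28)]
top 205 [312. 188.] [10. 22.] stage (-109, -64) tray (-96, -71) corners66 [(-96, -35), (-95, -93), (-123, -92), (-124, -34)]
```

All three lie in the tray at M ≈ (-96,-73), (-98,2), (-96,76). The empty dock now shows its blue pad, so I'll measure that.

```bash
python3 - <<'E'
from ov import *
for n in("top","side"):
    C=cal(n)
    for i in range(2): im=get_image(n)
    h=cv2.cvtColor(im,cv2.COLOR_RGB2HSV);m=cv2.inRange(h,(100,110,40),(130,255,255))
    for k in cv2.findContours(m,cv2.RETR_EXTERNAL,cv2.CHAIN_APPROX_NONE)[0]:
        if cv2.contourArea(k)<60: continue
        # rectify onto z=22 then min rect
        w=np.array([onz(C,*p[0],22)[:2] for p in k],np.float32)
        r=cv2.minAreaRect(w); Mo=cv2.moments(k); ce=onz(C,Mo["m10"]/Mo["m00"],Mo["m01"]/Mo["m00"],22)
        print(n,cv2.contourArea(k),np.round(r[0],1),np.round(r[1],1),round(r[2],2),"centroid",ce.round(1))
E
```

```text
top 509.0 [468.3 367.4] [ 31.  127.6] 8.8 centroid [468.3 367.7  22. ]
side 144.5 [472.4 370.3] [ 28.1 124.5] 8.84 centroid [472.6 369.2  22. ]
side 5146.0 [ 309.6 1393.8] [944.7 280.9] 65.87 centroid [ 268.7 1349.6   22. ]
```

Call:
play_rows([
  [0,-0.08,0.05,0.025,0],
  [0,-0.13,0.11,0.025,0],
  [0,-0.11,0.11,0,0],
  [0,0,0,0,0],
  [0,0,0,0,0],
  [0,0,0,0,0],
  [0,0,0,0,0],
])

```text
time_s: 16.05
eef_pos: [426.4, 176.1, 201.8]
ee_rot: [-3.141, 0.0, -2.982]
ft_force: [-0.6, 0.6, -4.0]
finger_gap: 22.4
grasp_force: 110.8
```

```bash
python3 - <<'E'
from ov import *
print(get_state()["eef_pos"],get_state()["ee_rot"])
for n in("wrist","top","side"):
    C=cal(n);o=-C[3].T@C[4];im=get_image(n)
    cv2.imwrite("pics/d_%s.png"%n,im[:,:,::-1])
    h=cv2.cvtColor(im,cv2.COLOR_RGB2HSV);m=cv2.inRange(h,(100,110,40),(130,255,255))
    for k in cv2.findContours(m,cv2.RETR_EXTERNAL,cv2.CHAIN_APPROX_NONE)[0]:
        if cv2.contourArea(k)<60: continue
        w=np.array([onz(C,*p[0],22)[:2] for p in k],np.float32)
        r=cv2.minAreaRect(w)
        if abs(r[0][0]-465)>60: continue
        d=(np.array(r[0])-o[:2])/(o[2]-22)*3   # half of the part hidden by 6 mm fence
        print(n,cv2.contourArea(k),np.round(r[0],1),np.round(r[1],1),round(r[2],2),"corrected",(np.array(r[0])-d).round(1),cv2.boundingRect(k))
E
```

```text
[426.44278403 176.1370773  201.81037005] [-3.14148926e+00  8.83117502e-05 -2.98156411e+00]
wrist 2666.0 [470.8 365.8] [ 29.7 126.7] 9.11 corrected [469.6 363.8] (385, 244, 116, 25)
top 113.0 [470.3 326.5] [22.3 46. ] 7.98 corrected [469.8 325.7] (149, 229, 18, 11)
side 143.5 [472.5 369.9] [ 28.1 123.7] 8.84 corrected [470.4 366.9] (196, 180, 30, 16)
```

Call:
play_rows([
  [0,-0.015,0.1,0,0],
  [0,-0.025,0.18,0,0],
  [0,-0.025,0.18,0,0],
  [0,-0.025,0.16,-0.04,-0.008],
  [0,-0.013,0.09,-0.06,0],
  [0,0,0,0,0],
  [0,0,0,0,0],
])

```text
time_s: 17.08
eef_pos: [400.1, 353.6, 176.6]
ee_rot: [-3.141, -0.001, -2.984]
ft_force: [0.6, -0.5, -4.0]
finger_gap: 22.5
grasp_force: 110.8
```

```bash
python3 st.py
```

```text
t 17.07 tcpM -184.8 397.1 block -115.3 397.1 under 84.3 yawM -0.004 F [ 0.6 -0.5 -4. ] M [-0.05  0.27 -0.02] [400.1 353.6 176.6] gap 22.48227281152957 110.82170248031616
```

Call:
play_rows([
  [0,0.002,0.002,-0.08,-0.004],
  [0,0,0,-0.09,0],
  [0,0,0,-0.04,0],
  [0,0,0,0,0],
  [0,0,0,-0.02,0],
  [0,0,0,0,0],
])

```text
time_s: 17.82
eef_pos: [400.9, 354.7, 119.6]
ee_rot: [3.141, 0.001, -2.986]
ft_force: [0.6, -0.2, -4.0]
finger_gap: 22.3
grasp_force: 110.8
```

```bash
python3 st.py
```

```text
t 17.82 tcpM -183.9 398.0 block -114.4 398.0 under 27.3 yawM -0.006 F [ 0.6 -0.2 -4. ] M [-0.06  0.29 -0.04] [400.9 354.7 119.6] gap 22.347687203898577 110.79463005065918
```

Call:
play_rows([
  [0,0,0,-0.01,0],
  [0,0,0,0,0],
  [0,0,0,-0.008,0],
  [0,0,0,0,0],
])

```text
time_s: 18.32
eef_pos: [400.7, 354.8, 114.9]
ee_rot: [3.141, 0.0, -2.986]
ft_force: [-0.3, 0.7, -3.7]
finger_gap: 22.4
grasp_force: 111.3
```

Call:
play_rows([
  [0,0,0,-0.006,0],
  [0,0,0,0,0],
  [0,0,0,-0.004,0],
  [0,0,0,0,0],
])

```text
time_s: 18.82
eef_pos: [400.4, 354.7, 113.0]
ee_rot: [3.141, 0.0, -2.986]
ft_force: [-4.9, 0.3, 4.5]
finger_gap: 22.4
grasp_force: 112.4
```

```bash
python3 st.py
```

```text
t 18.82 tcpM -184.4 398.2 block -114.9 398.2 under 20.7 yawM -0.006 F [-4.9  0.3  4.5] M [-0.22  0.52 -0.03] [400.4 354.7 113. ] gap 22.431905622934615 112.35581517219543
```

It's in the pocket and on the pad. Pressing down gradually.

Call:
play_rows([
  [0,0,0,-0.004,0],
  [0,0,0,0,0],
  [0,0,0,-0.004,0],
  [0,0,0,0,0],
  [0,0,0,0,0],
])

```text
time_s: 19.45
eef_pos: [400.3, 354.7, 111.0]
ee_rot: [3.141, 0.0, -2.986]
ft_force: [-3.8, -1.3, 4.9]
finger_gap: 22.4
grasp_force: 112.4
```

Call:
play_rows([
  [0,0,0,-0.004,0],
  [0,0,0,0,0],
  [0,0,0,-0.004,0],
  [0,0,0,0,0],
  [0,0,0,0,0],
])

```text
time_s: 20.08
eef_pos: [400.4, 354.7, 109.0]
ee_rot: [3.141, 0.0, -2.986]
ft_force: [-4.0, -1.1, 6.2]
finger_gap: 22.3
grasp_force: 112.4
```

```bash
python3 st.py
```

```text
t 20.07 tcpM -184.4 398.2 block -114.9 398.2 under 16.7 yawM -0.006 F [-4.  -1.1  6.2] M [-0.17  0.55 -0.02] [400.4 354.7 109. ] gap 22.262095129910755 112.41901516914368
```

Call:
play_rows([
  [0,0,0,-0.004,0],
  [0,0,0,0,0],
  [0,0,0,-0.003,0],
  [0,0,0,0,0],
  [0,0,0,0,0],
])

```text
time_s: 20.7
eef_pos: [400.1, 354.7, 108.5]
ee_rot: [3.141, 0.0, -2.986]
ft_force: [-6.8, -2.0, 14.3]
finger_gap: 22.5
grasp_force: 113.9
```

Call:
play_rows([
  [0,0,0,-0.003,0],
  [0,0,0,0,0],
  [0,0,0,0,0],
])

```text
time_s: 21.08
eef_pos: [400.0, 354.8, 108.4]
ee_rot: [3.141, 0.001, -2.986]
ft_force: [-9.0, -2.4, 19.9]
finger_gap: 22.5
grasp_force: 114.6
```

```bash
python3 st.py
```

```text
t 21.07 tcpM -184.8 398.2 block -115.3 398.2 under 16.1 yawM -0.006 F [-9.  -2.4 19.9] M [-0.64  1.   -0.02] [400.  354.8 108.4] gap 22.47596779856083 114.56226468086243
```

The force rises at underside 16 mm, so the pad is home. Relieving the load, releasing, and retreating straight up.

Call:
play_rows([
  [0,0,0,0.003,0],
  [0,0,0,0.002,0],
  [0.4,0,0,0,0],
  [1,0,0,0,0],
  [1,0,0,0,0],
  [1,0,0,0,0],
  [1,0,0,0,0],
  [1,0,0,0,0],
])

```text
time_s: 22.08
eef_pos: [400.6, 354.6, 107.0]
ee_rot: [-3.142, -0.0, -2.986]
ft_force: [-0.7, 0.0, 1.4]
finger_gap: 85.2
grasp_force: 0.0
```

Call:
play_rows([
  [1,0,0,0.05,0],
  [1,0,0,0.15,0],
  [1,0,0,0.2,0],
  [1,0,0,0.2,0],
  [1,-0.2,0,0,0],
  [1,-0.2,0,0,0],
  [1,0,0,0,0],
  [1,0,0,0,0],
])

```text
time_s: 23.08
eef_pos: [301.1, 355.0, 258.0]
ee_rot: [3.141, 0.002, -2.986]
ft_force: [-0.5, 0.2, -0.0]
finger_gap: 85.8
grasp_force: 0.0
```

```bash
python3 st.py; python3 fr.py; python3 - <<'E'
from ov import *
# handle blob: outline extent vs. model of the docked scraper at (469.4,364.8), yaw .155, underside 16
D=fr(469.4,364.8,.155)
P=[(-12*.766+0,y,0) for y in()]
ax=np.array([-.643,0,.766]);n=np.array([.766,0,.643]);b=np.array([0,0,16+15.7])
pts=[D(b+s*ax+a*12*n+np.array([0,y,0])) for s in(10,115) for a in(-1,1) for y in(-12,12)]
for nm in("side","top","wrist"):
    C=cal(nm);im=get_image(nm);h=cv2.cvtColor(im,cv2.COLOR_RGB2HSV);m=cv2.inRange(h,(4,120,50),(22,255,255))
    q=np.array([proj(C,p) for p in pts]); print(nm,"pred bbox",q.min(0).round(),q.max(0).round())
    for k in cv2.findContours(m,cv2.RETR_EXTERNAL,cv2.CHAIN_APPROX_NONE)[0]:
        x,y,w,hh=cv2.boundingRect(k)
        if cv2.contourArea(k)>40 and np.hypot(*(np.array([x+w/2,y+hh/2])-(q.min(0)+q.max(0))/2))<60: print("  seen",(x,y),(x+w,y+hh))
E
```

```text
t 23.07 tcpM -282.3 414.3 block -212.8 414.3 under 165.7 yawM -0.005 F [-0.5  0.2 -0. ] M [ 0.01 -0.02  0.01] [301.1 355.  258. ] gap 85.82025579037861 0.0
side 133 [325. 240.] [20.  8.] stage (-144, -99) tray (-96, -73) corners66 [(-161, -71), (-128, -62), (-128, -128), (-160, -135)]
side 107 [306. 232.] [19.  8.] stage (-147, -30) tray (-99, 0) corners66 [(-172, -9), (-140, 6), (-122, -51), (-154, -65)]
side 105 [288. 222.] [18.  8.] stage (-143, 41) tray (-95, 75) corners66 [(-163, 66), (-132, 79), (-123, 17), (-155, 5)]
top 180 [259. 201.] [11. 22.] stage (-109, 78) tray (-96, 78) corners66 [(-99, 108), (-91, 51), (-119, 48), (-127, 105)]
top 179 [287. 195.] [11. 21.] stage (-112, 5) tray (-99, 1) corners66 [(-106, 35), (-89, -17), (-118, -25), (-135, 27)]
top 205 [312. 188.] [10. 22.] stage (-109, -64) tray (-96, -71) corners66 [(-96, -35), (-95, -93), (-123, -92), (-124, -34)]
side pred bbox [189. 174.] [213. 190.]
  seen (158, 202) (167, 214)
  seen (190, 174) (213, 189)
top pred bbox [130. 231.] [148. 264.]
  seen (130, 232) (146, 263)
wrist pred bbox [253. 280.] [278. 312.]
  seen (254, 283) (278, 314)
```

The scraper appears where predicted, upright with underside at 16 mm, and all fragments are in the tray. Handing in.

```bash
python3 -c "
from workcell import *;print(close_job())"
```

```text
the job is handed in; nothing more can be done
None
```

I swept all three fragments into the tray, stood the scraper upright in its dock with the pad pressed home, let go, and handed the job in at about 23 s; the hand-in gave no verdict back.

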